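# Lower the ratchet lever of the specimen ejector

### The job

On the soil-lab bench the specimen ejector stands with its ram raised and its lever held up by the ratchet: press the thumb pad of the pawl down until the pawl snaps clear of the teeth and stays off, push the lever down by its grip until it lies on its rest and the ram is fully home, then press the nose end of the pawl back down into the teeth so that the ejector is ready for the next ring. Work with the fingertips only: do not force the lever while the pawl is still in the teeth, do not grip or raise any part of the ejector, and leave the other things on the bench where they are.

Things in the scene. Friction and masses are not known exactly. Their poses are not given: they have to be found in the camera images.
- ejector: the lever specimen ejector, fixed to the bench: blue-grey base plate 325 x 130 x 12 mm, cheek plates, lever, pawl and a mould table on two posts. Origin: on the bench right below the lever's pivot; z up. Seen from above all lies on its y axis: pivot at 0, lever and grip towards -y, ram at y = -55 mm, pawl pin at y = +60 mm, thumb pad at y = +128 mm (lever and pawl turn about axes parallel to x)
- lever (a joint): lever angle in rad: 0 = horizontal, on its rubber rest (stop); grows as the grip rises; starts at about 0.25 to 0.56. Steel bar 14 x 25 mm, then a round black rubber grip 28 mm thick, 167 to 267 mm from the pivot. Pawl in: it cannot go down by more than one tooth (0.09 rad). Pawl off: the stiff pivot holds it where it is left, and 4 to 6 N down on the grip lowers it
- lever_pivot (a point): the lever's pivot, midway between the two blue-grey cheek plates (their outer faces 50 mm apart, up to 160 mm high, from 32 mm on the grip side to 95 mm on the thumb pad side), 92 mm above the bench. Around it a toothed quadrant of 65 mm radius turns with the lever
- lever_grip (a point): point on the centre line of the lever's rubber grip, 235 mm from the pivot, 14 mm below the grip's upper surface; a good place to push down. It moves on an arc about point lever_pivot; at home it is 92 mm above the bench. Its x axis points along the lever away from the pivot, its y axis along the pivot, its z axis up when the lever is level
- pawl (a joint): pawl angle in rad: 0 = nose fully in the teeth, up to 0.08 while the nose rides on a tooth, 0.34 = off (stop). An over-centre spring drives it to the nearer end, turning over at 0.17: it stays in or off until pressed. A steel rocker on a pin 151 mm above the bench: nose end over the quadrant, thumb pad at the other end
- pawl_pad (a point): centre of the upper face of the pawl's thumb pad, a level ribbed steel square of 34 x 34 x 8 mm, 68 mm from the pin on the side away from the lever, 176 mm above the bench while the pawl is in. It takes about 4 N down (up to 8 N when the lever leans on a tooth), snaps over after about 12 mm and stops 24 mm down
- pawl_nose (a point): point on the upper face of the pawl's nose end (bar 20 mm wide), 45 mm from the pin towards the lever, above the quadrant's teeth and 15 mm from the pivot's vertical; 176 mm above the bench while the pawl is in, about 14 mm higher when off. To put the pawl back in, press here: about 6 to 8 N, it snaps over after about 7 mm
- ram (a joint): height of the ram in m: 0 = fully home, 0.03 = 30 mm up. The vertical ram has a pin in the lever's slot, 55 mm from the pivot, and rises and falls with the lever
- ram_top (a point): centre of the upper face of the ram's aluminium disc (61 mm wide flange, 52 mm wide top), 210 mm above the bench when home, up to about 245 mm at the start; below it the round blue-grey mould table, 74 mm wide, 190 mm high (lugs to 198 mm). It stands between the pawl and the grip: pass over or round it
- cutting_ring: bystander: loose steel ring, 66 mm outside, 20 mm high, on the bench on the robot's side of the ejector; origin at the centre of its underside
- moisture_tin: bystander: loose round aluminium tin with lid, 59 mm wide, 40 mm high, on the robot's side of the ejector; origin at the centre of its underside
- spatula: bystander: loose spatula 200 mm long with wooden handle, lying behind the ejector; origin under its middle, x along it to the blade
- brush: bystander: loose flat brush 190 mm long, lying beside the lever's grip on the robot's side; origin under its middle, x along it to the bristles
- weight_box: bystander: loose black box of brass weights, 90 x 62 x 36 mm, behind the ejector near the lever; origin at the centre of its underside
- jug: bystander: loose white plastic jug with a handle, 96 mm wide, 135 mm high, to the left; origin at the centre of its underside
- tape_dispenser: bystander: loose blue tape dispenser, 165 x 62 x 92 mm, to the right; origin at the centre of its underside

How it is judged:
On the way, in this order (a step that is already met when the one before it is completed fails the run):
1. the pawl is pressed off while the lever is still up (value of joint pawl above 0.28 rad and value of joint lever above 0.18 rad), for 0.2 s.
2. the lever is down on its rest and the ram home, the pawl still off (value of joint lever below 0.04 rad and value of joint ram below 0.006 m and value of joint pawl above 0.25 rad), for 0.2 s.
3. the pawl's nose is back in the teeth, the lever still down (value of joint lever below 0.04 rad and value of joint ram below 0.006 m and value of joint pawl below 0.1 rad), for 0.2 s.
At the end, for the whole second after the job is handed in: the lever lies on its rest (within 0.04 rad), the ram is home (within 6 mm), the pawl is back in the teeth (below 0.1 rad), everything at rest (all of step 3 and velocity of joint lever between -0.05 and 0.05 rad/s); the robot touches nothing.
It fails at once if the lever is forced (over 40 N) while the pawl is in the teeth (value of joint pawl below 0.12 rad and value of joint lever above 0.18 rad and contact force between the fingers and ejector above 40 N).
It fails at once if the lever is raised, or forced past the teeth while the pawl is in (value of joint lever above 0.605 rad or (distance of lever_grip from where it was at the start of the episode above 0.03 m and value of joint pawl below 0.12 rad and value of joint lever above 0.18 rad)).
It fails at once if the lever or the pawl is taken between the fingers ((x of the grasp point in the frame of lever_grip between -0.065 and 0.065 m and y of the grasp point in the frame of lever_grip between -0.013 and 0.013 m and z of the grasp point in the frame of lever_grip between -0.014 and 0.012 m) or (x of the grasp point in the frame of pawl_pad between -0.017 and 0.017 m and y of the grasp point in the frame of pawl_pad between -0.017 and 0.017 m and z of the grasp point in the frame of pawl_pad between -0.03 and -0.002 m) or (x of the grasp point in the frame of pawl_nose between -0.02 and 0.02 m and y of the grasp point in the frame of pawl_nose between -0.01 and 0.01 m and z of the grasp point in the frame of pawl_nose between -0.02 and -0.002 m)).
It fails at once if a bystander is moved by more than 20 mm or lifted (distance of any of cutting_ring, moisture_tin, spatula, brush, weight_box, jug, tape_dispenser from where it was at the start of the episode above 0.02 m).
It also fails if it takes over 54 s, if anything falls off the work surface, if the arm or the gripper's body presses on something with over 40 N, if the wrist force passes 120 N, or if a joint passes its speed limit or range.

### The arm

A 6-joint arm with a two-finger parallel gripper is mounted at the origin on the work surface. World frame = base frame: x ahead of the robot, y to its left, z up, the work surface at z = 0. Lengths are in m, angles in rad, forces in N, time in s.
With the tool pointing down it reaches from about 0.35 to 0.975 m from the base axis. Payload 4.9 kg.
Tool frame: the origin (TCP) lies at the very end of the fingers, on their centre line; the grasp point (between the pads) lies 19 mm behind it (manip.hold_point_z is the distance from the TCP to the grasp point, in m); y points along the fingers, z is the direction in which the jaws open and shut, and the axes are right-handed (so a half turn about y gives the same grasp; the last joint's range is limited). The gripper opens to 85 mm and grips with 20 to 120 N. Pads are 22 mm wide; open, the fingers measure 114 mm over their backs; the gripper's body (76 mm by 85 mm) begins 54 mm behind the grasp point. The pads swing forward as they close: fully open they stand 13 mm farther back than shut.
Start: joints at [1.106, 0.053, 1.613, -0, 1.476, -0.119], TCP at [0.212, 0.588, 0.231] pointing down, gripper open.
Joint ranges: [-3.01, 3.01], [-1.01, 2.22], [0.06, 2.58], [-1.02, 4.17], [0.09, 2.62], [-3.14, 3.14]. Speed limits (rad/s): [2.57, 2.57, 3.14, 3.14, 3.14, 3.14].

### API

Orientations are given as a unit quaternion [w, x, y, z].
In Python, from plant import manip gives the robot as it stands.
- The arm moves only by the tool servo_tool, never from a script. Its argument "deltas" is one flat list of numbers, 6 for each row, row after row: the shift along the tool's x, y, z in units of 0.03 m (1.0 is 0.03 m), then the turn, a rotation vector about the tool's x, y, z in units of 0.1 rad (1.0 is 0.1 rad). In form: [x, y, z, rx, ry, rz, x, y, z, rx, ry, rz, ...]. A call has 1 to 12 rows; each row shifts and turns the commanded pose from where the row before left it, along the tool's axes as they then stand; what a row does not reach is not made up. A row lasts 1/8 s, in which the tool goes at most 62.5 mm and 10.7 degrees, less where a joint would pass 70% of its speed; a pose out of reach is approached as far as the arm can. A call with a number of a shift or a turn outside -1 to 1 is refused whole. A call with a gripper value outside its range is refused whole. "grip" is the gripper command: -1 is shut, 1 is fully open, values between are in proportion, set as the call begins (left out, the last holds). The fingers move at their own pace and stop on an object; the grip force is fixed at half the most. Time passes only in rows, so rows that do not move let the fingers close. It gives the time, the measured TCP pose, the force and the opening at its end, in the units of the state.
- manip.state(): the state, without advancing time (a new reading comes with each control period).
- manip.grab_frame(name): name is "side" or "top"; returns a dict with "image" (400x640x3 uint8, red, green, blue), "range_z" (400x640 float32, m along the optical axis (not along the pixel's ray), 0 where there is no reading), "fx", "fy", "cx", "cy" (pixels), "world_to_cam" (4x4, takes a point from world to camera coordinates). Camera axes: x right, y down, z forward; pixel columns grow to the right and rows downward; lengths in m; the calibration is good to about 2 mm. A picture is of the moment at which its call begins.
- manip.job_done(): hands the job in, once; it reports no verdict.
The state is a dict: "time": time; "joint_pos": joint angles; "joint_vel": joint speeds; "joint_efforts": joint torques, N m; "tool_pos": TCP position; "tool_rot": TCP orientation; "contact_force": force on the tool from outside, world axes, zero at the start; "ft_torque": the same for the moment, N m; "gripper_width": opening from 0.0 (shut) to 1.0 (fully open).
Only numpy, scipy, OpenCV 4.12 (cv2) and the standard library are available. Lean on these libraries where they do the work, as an engineer would, in place of code of your own. Each camera call takes 0.05 s, during which the arm holds its last target. There are 200 camera calls.

## Working session

There is one attempt and no reset: what is moved stays moved. The work goes in short steps, Python scripts to look and compute and a tool call to move; the robot and the scene stay as the last step left them, time stands still between calls to the robot, and variables do not carry over. Pictures are saved under pics/ and viewed, about 8 in all and at most 12, crops included, and the job is handed in when it is done.

Besides the shell and the picture viewer there is one more tool, called after "Call:" in YAML: its name, and indented under it one key for each argument. servo_tool: Moves the arm, as the interface text tells. Its arguments: {"type":"object","properties":{"deltas":{"type":"array"},"grip":{"type":"number"}},"required":["deltas"]}

```bash
mkdir -p pics
cat > h.py <<'E'
import numpy as np, cv2
from plant import manip
def grab(n,save=None):
    f=manip.grab_frame(n)
    if save: cv2.imwrite('pics/'+save,f['image'][:,:,::-1])
    return f
def cloud(f):
    z=f['range_z'];v,u=np.mgrid[:z.shape[0],:z.shape[1]]
    P=np.stack([(u-f['cx'])/f['fx']*z,(v-f['cy'])/f['fy']*z,z],-1)
    T=np.linalg.inv(f['world_to_cam']);W=P@T[:3,:3].T+T[:3,3];W[z==0]=np.nan
    return W
E
python3 - <<'E'
from h import *
for n in('top','side'):
    f=grab(n,n+'0.png');np.savez(n+'0.npz',W=cloud(f),im=f['image'],T=f['world_to_cam'],K=[f['fx'],f['fy'],f['cx'],f['cy']])
    print(np.linalg.inv(f['world_to_cam'])[:3,3])
print(manip.state())
E
```

```text
[ 0.2966874  -0.04481793  1.56925936]
[0.40612381 0.57097651 0.86773202]
{'time': 0.1, 'joint_pos': array([ 1.10602174e+00,  5.33040522e-02,  1.61416856e+00,  1.35084302e-05,
        1.47600406e+00, -1.18972932e-01]), 'joint_vel': array([-0.00108096, -0.00015576, -0.00063957, -0.0011763 ,  0.00090062,
        0.00047172]), 'joint_efforts': array([-8.05556283e-05, -3.94904852e+01, -3.71362925e+01, -1.82242152e-04,
        3.87608714e-03, -7.99254337e-06]), 'tool_pos': array([0.21156751, 0.58749714, 0.23017068]), 'tool_rot': array([-0.69592677,  0.69719989, -0.12184772,  0.12145528]), 'contact_force': array([-0.28511068, -0.72957907, -0.03557561]), 'ft_torque': array([-0.0151204 , -0.00111514, -0.03359591]), 'gripper_width': 1.00060478219997}
```

View pics/top0.png

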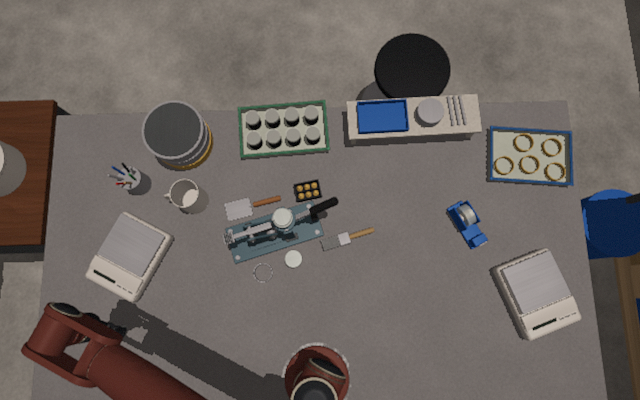

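View pics/side0.png

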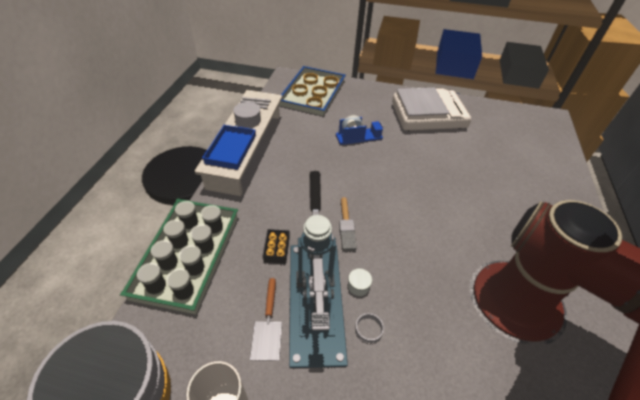

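The top view shows the ejector: thumb pad at about (232,238), ram disc (283,218), black grip (322,208). In the side view the pad is at (320,320), the disc (317,230) and the grip (315,190). Next I measure with depth.

Run:
```python
from h import *
for n,box in(('top',(215,190,345,265)),('side',(250,165,385,375))):
    d=np.load(n+'0.npz');W=d['W'];im=d['im'];u0,v0,u1,v1=box
    w=W[v0:v1,u0:u1].reshape(-1,3);c=im[v0:v1,u0:u1].reshape(-1,3).astype(int)
    hsv=cv2.cvtColor(im,cv2.COLOR_RGB2HSV)[v0:v1,u0:u1].reshape(-1,3)
    pl=(abs(w[:,2]-.012)<.008)&(hsv[:,0]>90)&(hsv[:,0]<115)&(hsv[:,1]>70)
    r=cv2.minAreaRect(w[pl,:2].astype(np.float32));print(n,'plate',r,pl.sum())
    g=(c.max(1)<60)&(w[:,2]>.09);p=w[g];print(' grip',g.sum(),p.min(0),p.max(0))
    m=p.mean(0);U,S,V=np.linalg.svd(p-m,full_matrices=False);print('  mean',m,'dir',V[0])
    ds=(w[:,2]>.205)&(c.min(1)>110);print(' disc',ds.sum(),np.median(w[ds],0),w[ds].min(0),w[ds].max(0))
    im2=cv2.resize(im[v0:v1,u0:u1,::-1],None,fx=4 if n=='top' else 2.8,fy=4 if n=='top' else 2.8,interpolation=cv2.INTER_CUBIC);cv2.imwrite('pics/%sc.png'%n,im2)
```

```text
top plate ((0.5130996704101562, 0.1257179230451584), (0.11480318754911423, 0.35222604870796204), 32.8180046081543) 124
 grip 405 [ 0.44610439 -0.08100142  0.0910306 ] [0.56586818 0.22320672 0.2433027 ]
  mean [0.51467655 0.03808233 0.17775497] dir [-0.30088447  0.85817615 -0.41593537]
 disc 312 [0.5071572  0.08531136 0.23954912] [0.47905753 0.05658291 0.22116392] [0.53707676 0.11495637 0.24747202]
side plate ((0.0, 0.0), (0.0, 0.0), 0.0) 0
 grip 761 [ 0.44859455 -0.06909584  0.09005404] [0.5631059  0.23174145 0.24160792]
  mean [0.51619085 0.06283792 0.18207323] dir [-0.25145055  0.89770454 -0.36179991]
 disc 536 [0.50700332 0.096643   0.2415981 ] [0.47856796 0.06338868 0.22399357] [0.53785541 0.12020815 0.24571547]
```

View pics/sidec.png

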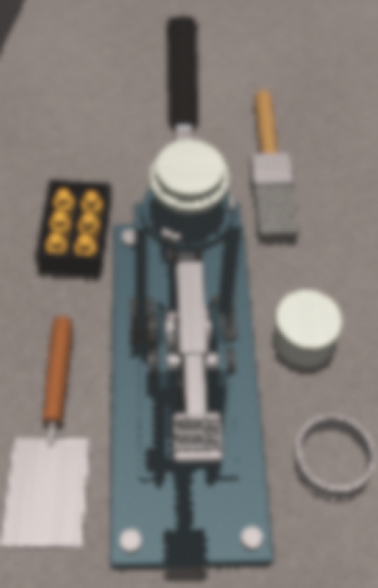

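The side crop shows the pad at crop (197,435), i.e. image (320,320). The nose bar is at crop (190,270) and the disc at (190,170). Now positions of each.

Run:
```python
from h import *
d=np.load('side0.npz');W=d['W'];im=d['im']
def pts(u0,u1,v0,v1,f): 
    w=W[v0:v1,u0:u1].reshape(-1,3);c=im[v0:v1,u0:u1].reshape(-1,3).astype(int);return w[f(w,c)]
def rep(n,p):print(n,len(p),np.median(p,0).round(4),'mid',((np.percentile(p,3,0)+np.percentile(p,97,0))/2).round(4),'ext',(np.percentile(p,97,0)-np.percentile(p,3,0)).round(4))
pad=pts(305,335,306,332,lambda w,c:(abs(w[:,2]-.176)<.008));rep('pad',pad)
D=pts(295,340,205,250,lambda w,c:(w[:,2]>.236)&(c.min(1)>90));rep('disc',D)
g=pts(305,325,168,212,lambda w,c:(c.max(1)<60)&(w[:,2]>.12));rep('grip',g)
n=pts(308,328,255,280,lambda w,c:(abs(w[:,2]-.172)<.015));rep('nose',n)
pc=np.array([np.median(pad,0)[0],(np.percentile(pad[:,1],3)+np.percentile(pad[:,1],97))/2]);dc=D[:,:2].mean(0);gc=g[:,:2].mean(0)
e=gc-pc;e/=np.linalg.norm(e);print('dir',e,'yaw',np.degrees(np.arctan2(e[0],-e[1])))
print('pad-disc',(dc-pc)@e,np.cross(e,dc-pc))
# grip line slope
s=(g[:,:2]-pc)@e-.128;A=np.polyfit(s,g[:,2],1);print('s range',s.min(),s.max(),'slope',np.arctan(A[0]),'z at 220',np.polyval(A,.22))
print('pivot',pc+.128*e,'nose',pc+.113*e)
f=manip.state();from scipy.spatial.transform import Rotation as R
q=f['tool_rot'];print(R.from_quat([q[1],q[2],q[3],q[0]]).as_matrix().round(3))
```

```text
pad 342 [0.4585 0.2639 0.1755] mid [0.4567 0.2602 0.1753] ext [0.0327 0.0433 0.006 ]
disc 400 [0.5077 0.0921 0.2421] mid [0.5076 0.0908 0.2409] ext [0.0452 0.0466 0.007 ]
grip 317 [ 0.5434 -0.0291  0.2158] mid [ 0.5434 -0.0305  0.2167] ext [0.0316 0.0672 0.0448]
nose 201 [0.4889 0.1571 0.1767] mid [0.4888 0.1558 0.1766] ext [0.025  0.0463 0.0045]
dir [ 0.28067807 -0.95980197] yaw 16.30067799154603
pad-disc 0.17542715319728647 -2.270311528196345e-05
s range 0.13641267610401187 0.21340087262351132 slope 0.5626568658010872 z at 220 0.24505876683626157
pivot [0.49441623 0.13733432] nose [0.49020606 0.15173135]
[[ 0.941 -0.001  0.339]
 [-0.339 -0.002  0.941]
 [-0.    -1.    -0.002]]<stdin>:12: DeprecationWarning: Arrays of 2-dimensional vectors are deprecated. Use arrays of 3-dimensional vectors instead. (deprecated in NumPy 2.0)
```

Call:
servo_tool:
  deltas: [0,0,0,0,-1,0,0,0,0,0,-1,0,0,0,0,0,-1,0,0,0,0,0,-1,0,0,0,0,0,-1,0,0,0,0,0,-1,0,0,0,0,0,-0.3,0,0,0,0,0,0,0]
  grip: -1

```text
time: 1.1
tool_pos: [0.2117, 0.5878, 0.2309]
tool_rot: [-0.7, 0.7, 0.1, -0.1]
contact_force: [-0.9, 0.3, 0.3]
gripper_width: 0.0
```

Call:
servo_tool:
  deltas: [0.4,0,-1,0,0,0,0.4,0,-1,0,0,0,0.4,0,-1,0,0,0,0.4,0,-1,0,0,0,0.4,0,-1,0,0,0,0.4,0,-1,0,0,0,0.4,0,-1,0,0,0,0.4,0,-1,0,0,0,0.4,0,-1,0,0,0,0.4,0,-1,0,0,0,0.4,0,-1,0,0,0,0.4,0,-1,0,0,0]

```text
time: 2.6
tool_pos: [0.4515, 0.2819, 0.2313]
tool_rot: [0.7, -0.7, -0.1, 0.1]
contact_force: [0.9, 0.2, -0.1]
gripper_width: 0.004
```

```bash
cat >> h.py <<'E'
from scipy.spatial.transform import Rotation as R
e=np.array([.2807,-.9598]);disc=np.array([.5076,.0915])
PT={'pad':disc-.183*e,'nose':disc-.070*e,'grip':disc+.147*e,'piv':disc-.055*e}
def to(name,z):
    s=manip.state();q=s['tool_rot'];M=R.from_quat([q[1],q[2],q[3],q[0]]).as_matrix()
    t=np.r_[PT[name],z];print(s['time'],'tcp',s['tool_pos'].round(4),'F',s['contact_force'].round(1),'w',round(s['gripper_width'],3),'->',t.round(4),'units',(M.T@(t-s['tool_pos'])/.03).round(2));print(M.round(3).tolist())
E
python3 -c "
from h import *
to('pad',.19);grab('side','s1.png');grab('top','t1.png')"
```

```text
2.6 tcp [0.4515 0.2819 0.2313] F [ 0.9  0.2 -0.1] w 0.004 -> [0.4562 0.2671 0.19  ] units [ 0.01  1.38 -0.52]
[[0.96, 0.0, -0.279], [0.279, 0.0, 0.96], [0.0, -1.0, 0.0]]
```

Call:
servo_tool:
  deltas: [0,0,-0.5,0,0,0,0,0.6,0,0,0,0,0,0.5,0,0,0,0,0,0,0,0,0,0]

```text
time: 3.2
tool_pos: [0.4534, 0.2682, 0.1953]
tool_rot: [-0.7, 0.7, 0.099, -0.102]
contact_force: [-0.7, -0.4, -0.8]
gripper_width: -0.002
```

```bash
python3 -c "
from h import *
to('pad',.19);f=grab('side');cv2.imwrite('pics/s2.png',cv2.resize(f['image'][160:380,230:420,::-1],None,fx=2.7,fy=2.7))"
```

```text
3.2 tcp [0.4534 0.2682 0.1953] F [-0.7 -0.4 -0.8] w -0.002 -> [0.4562 0.2671 0.19  ] units [ 0.08  0.18 -0.06]
[[0.96, -0.005, -0.281], [0.281, -0.002, 0.96], [-0.005, -1.0, -0.0]]
```

View pics/s2.png

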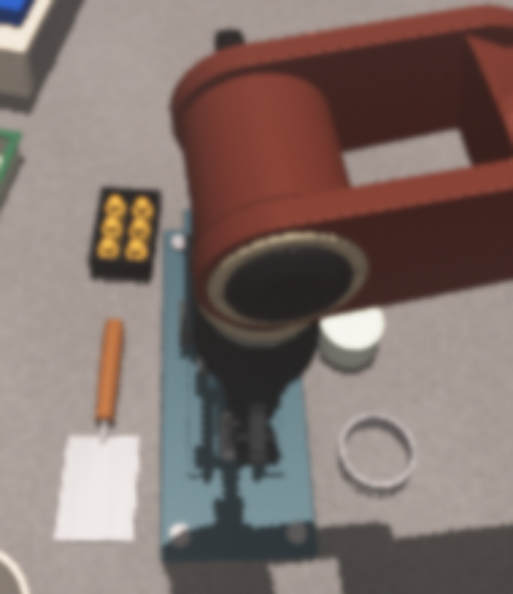

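The arm hides part of the pad. The pad's ribs show at crop (230,435) and the dark finger at (258,430), so I check the offset with depth.

```bash
python3 -c "
from h import *
f=grab('side');W=cloud(f)
c=(W-np.r_[manip.state()['tool_pos']]);ok=np.isfinite(W[...,2])
r=slice(300,345);k=slice(300,340)
p=W[r,k].reshape(-1,3)
u=np.c_[(p[:,:2]-PT['pad'])@np.array([.96,.28]),(p[:,:2]-PT['pad'])@-e,p[:,2]]
for lo,hi in((.165,.183),(.197,.21),(.21,.225),(.225,.245)):
  q=u[(u[:,2]>lo)&(u[:,2]<hi)];print(lo,len(q),np.percentile(q,[3,50,97],axis=0).round(3).tolist())
"
```

```text
0.165 69 [[0.009, -0.017, 0.173], [0.013, -0.0, 0.175], [0.017, 0.014, 0.178]]
0.197 2 [[0.01, -0.002, 0.202], [0.01, -0.001, 0.203], [0.01, -0.001, 0.204]]
0.21 2 [[0.007, 0.01, 0.221], [0.008, 0.01, 0.222], [0.009, 0.011, 0.224]]
0.225 7 [[0.006, 0.013, 0.233], [0.008, 0.016, 0.242], [0.012, 0.018, 0.244]]
```

The pad is where it should be (edges at ±17 mm of the estimate), so I press down in small steps.

Call:
servo_tool:
  deltas: [0.1,0.2,-0.05,0,0,0,0,0.2,0,0,0,0,0,0.2,0,0,0,0,0,0.2,0,0,0,0,0,0,0,0,0,0]

```text
time: 3.92
tool_pos: [0.4585, 0.2681, 0.1744]
tool_rot: [0.7, -0.7, -0.1, 0.1]
contact_force: [-1.6, 1.1, 3.1]
gripper_width: -0.001
```

Call:
servo_tool:
  deltas: [0,0.2,0,0,0,0,0,0.2,0,0,0,0,0,0,0,0,0,0]

```text
time: 4.3
tool_pos: [0.458, 0.2671, 0.161]
tool_rot: [-0.699, 0.701, 0.1, -0.101]
contact_force: [0.0, -0.1, 0.1]
gripper_width: -0.006
```

Call:
servo_tool:
  deltas: [0,0.2,0,0,0,0,0,0.1,0,0,0,0,0,0.1,0,0,0,0,0,0,0,0,0,0]

```text
time: 4.8
tool_pos: [0.4588, 0.2675, 0.1533]
tool_rot: [-0.7, 0.7, 0.1, -0.1]
contact_force: [-7.0, -3.6, 15.7]
gripper_width: -0.001
```

Call:
servo_tool:
  deltas: [0,-0.7,0,0,0,0,0,-1,0,0,0,0,0,-1,0,0,0,0,0,-1,0,0,0,0,0,-0.8,0,0,0,0,0,0,0.5,0,0,0,0,0,1,0,0,0,0,0,1,0,0,0,0,0,1,0,0,0,0,0,1,0,0,0,0,0,0,0,0,0]

```text
time: 6.18
tool_pos: [0.419, 0.3989, 0.2829]
tool_rot: [-0.699, 0.7, 0.1, -0.102]
contact_force: [0.3, -0.1, 0.6]
gripper_width: -0.002
```

```bash
python3 -c "
from h import *
to('grip',.26);f=grab('side');cv2.imwrite('pics/s3.png',cv2.resize(f['image'][160:380,230:420,::-1],None,fx=2.7,fy=2.7))
W=cloud(f);d=(W[...,:2]-PT['pad']);a=d@np.array([.96,.28]);b=d@-e
for n,c in(('pad',0),('nose',-.113)):
  m=(abs(a)<.01)&(abs(b-c)<.012)&(W[...,2]<.21)&(W[...,2]>.13);print(n,m.sum(),np.percentile(W[m][:,2],[10,50,90]) if m.any() else '')
"
```

```text
6.175 tcp [0.419  0.3989 0.2829] F [ 0.3 -0.1  0.6] w -0.002 -> [ 0.5489 -0.0496  0.26  ] units [ -0.08   0.78 -15.56]
[[0.959, -0.003, -0.283], [0.283, -0.002, 0.959], [-0.003, -1.0, -0.001]]
pad 0 
nose 0
```

View pics/s3.png

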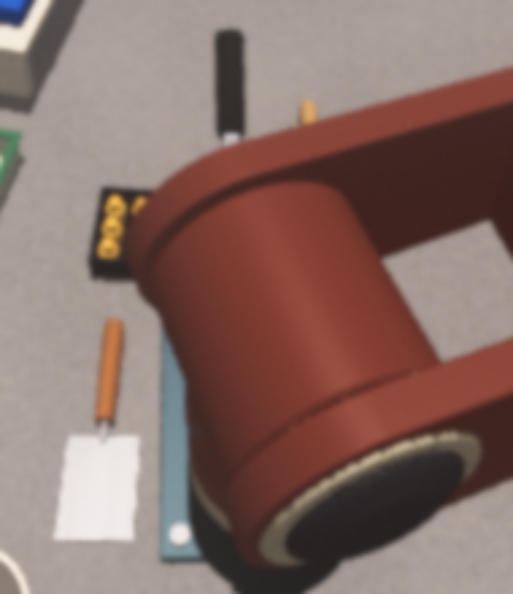

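The arm hides the pawl in this view. The snap was felt (zero force at 15 mm, stop at 23 mm with 16 N). I pass over the disc to the grip and check the pawl from there.

Call:
servo_tool:
  deltas: [0,-0.8,0,0,0,0,0,0,-1,0,0,0,0,0,-1,0,0,0,0,0,-1,0,0,0,0,0,-1,0,0,0,0,0,-1,0,0,0,0,0,-1,0,0,0,0,0,-1,0,0,0,0,0,-1,0,0,0,0,0,-1,0,0,0,0,0,-1,0,0,0,0,0,-1,0,0,0]

```text
time: 7.72
tool_pos: [0.5129, 0.0789, 0.3084]
tool_rot: [-0.7, 0.7, 0.099, -0.1]
contact_force: [0.6, 0.2, -0.5]
gripper_width: -0.001
```

Call:
servo_tool:
  deltas: [0,0,-1,0,0,0,0,0,-1,0,0,0,0,0,-1,0,0,0,0,0,-1,0,0,0,0,0,-0.5,0,0,0,0,0,0,0,0,0]

```text
time: 8.48
tool_pos: [0.5508, -0.0497, 0.3087]
tool_rot: [0.7, -0.7, -0.099, 0.1]
contact_force: [0.1, 0.6, 0.7]
gripper_width: 0.002
```

```bash
cat >> h.py <<'E'
def chk(save):
    f=grab('side');cv2.imwrite('pics/'+save,cv2.resize(f['image'][160:380,230:420,::-1],None,fx=2.7,fy=2.7))
    W=cloud(f);d=(W[...,:2]-PT['pad']);a=d@np.array([.96,.28]);b=d@-e
    for n,c in(('pad',0),('nose',-.113),('disc',-.183),('grip',-.33)):
        m=(abs(a)<.008)&(abs(b-c)<.01)&(W[...,2]<.26)&(W[...,2]>.06);print(n,m.sum(),np.percentile(W[m][:,2],[10,50,90]) if m.any() else '')
E
python3 -c "
from h import *
to('grip',.235);chk('s4.png')"
```

```text
8.475 tcp [ 0.5508 -0.0497  0.3087] F [0.1 0.6 0.7] w 0.002 -> [ 0.5489 -0.0496  0.235 ] units [-0.06  2.46  0.02]
[[0.96, -0.001, -0.279], [0.279, 0.0, 0.96], [-0.001, -1.0, 0.001]]
pad 88 [0.14968066 0.15356628 0.15620717]
nose 75 [0.18954492 0.19295981 0.19625709]
disc 92 [0.13399222 0.24104835 0.24309357]
grip 66 [0.22493459 0.22946724 0.23433294]
```

View pics/s4.png

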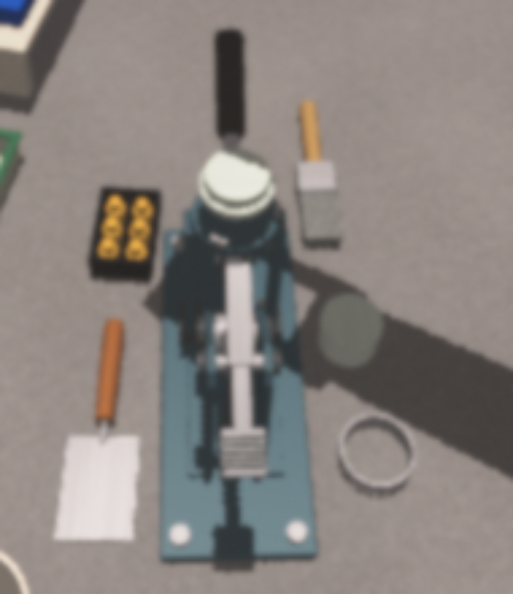

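The pawl is off (pad at 0.153, nose at 0.193) and the grip's top is at 0.229 m as expected. Pressing the grip down.

Call:
servo_tool:
  deltas: [-0.05,0.9,0,0,0,0,0,0.9,0,0,0,0,0,0.4,0,0,0,0,0,0.3,-0.05,0,0,0,0,0.3,-0.05,0,0,0,0,0.3,-0.05,0,0,0,0,0.3,-0.05,0,0,0,0,0,0,0,0,0]

```text
time: 9.52
tool_pos: [0.5523, -0.0555, 0.2088]
tool_rot: [-0.7, 0.7, 0.101, -0.099]
contact_force: [0.8, -0.1, 1.4]
gripper_width: -0.002
```

Call:
servo_tool:
  deltas: [0,0.3,-0.05,0,0,0,0,0.3,-0.05,0,0,0,0,0.3,-0.05,0,0,0,0,0.3,-0.05,0,0,0,0,0.3,-0.05,0,0,0,0,0.3,-0.05,0,0,0,0,0.3,-0.05,0,0,0,0,0.3,0,0,0,0,0,0,0,0,0,0]

```text
time: 10.65
tool_pos: [0.5547, -0.0655, 0.1358]
tool_rot: [-0.7, 0.7, 0.1, -0.1]
contact_force: [-0.1, -0.1, 1.1]
gripper_width: -0.001
```

Call:
servo_tool:
  deltas: [0,0.3,0,0,0,0,0,0.3,0,0,0,0,0,0.2,0,0,0,0,0,0.15,0,0,0,0,0,0,0,0,0,0]

```text
time: 11.28
tool_pos: [0.554, -0.0649, 0.1063]
tool_rot: [0.7, -0.7, -0.1, 0.1]
contact_force: [1.4, -2.1, 2.6]
gripper_width: 0.003
```

```bash
python3 -c "
from h import *
to('grip',.106);chk('s5.png')"
```

```text
11.275 tcp [ 0.554  -0.0649  0.1063] F [ 1.4 -2.1  2.6] w 0.003 -> [ 0.5489 -0.0496  0.106 ] units [-0.02  0.01  0.54]
[[0.96, -0.001, -0.28], [0.28, 0.001, 0.96], [-0.001, -1.0, 0.001]]
pad 87 [0.14988926 0.15389242 0.15605046]
nose 77 [0.18966404 0.19224087 0.19665045]
disc 58 [0.13114528 0.20965704 0.21119209]
grip 70 [0.10379352 0.11490234 0.13796863]
```

Disc at 0.2097 m, so the ram is almost home. I press on to the rest until the force shows.

Call:
servo_tool:
  deltas: [0,0.1,0,0,0,0,0,0.1,0,0,0,0,0,0,0,0,0,0,0,0,0,0,0,0]

```text
time: 11.82
tool_pos: [0.5543, -0.065, 0.1053]
tool_rot: [0.7, -0.7, -0.1, 0.101]
contact_force: [-11.5, 0.5, 25.2]
gripper_width: -0.001
```

Lever on its stop (25 N). Up, and back to above the nose.

Call:
servo_tool:
  deltas: [0,-0.5,0,0,0,0,0,-1,0,0,0,0,0,-1,0,0,0,0,0,-1,0,0,0,0,0,-1,0,0,0,0,0,-1,0,0,0,0,0,-0.5,0,0,0,0,0,0,0,0,0,0]

```text
time: 12.82
tool_pos: [0.5543, -0.065, 0.281]
tool_rot: [0.7, -0.7, -0.1, 0.1]
contact_force: [0.1, -0.2, -0.6]
gripper_width: -0.002
```

Call:
servo_tool:
  deltas: [0,0,1,0,0,0,0,0,1,0,0,0,0,0,1,0,0,0,0,0,1,0,0,0,0,0,1,0,0,0,0,0,1,0,0,0,0,0,1,0,0,0,0,0,0.7,0,0,0,0,0,0,0,0,0]

```text
time: 13.95
tool_pos: [0.4882, 0.1574, 0.2786]
tool_rot: [0.7, -0.7, -0.1, 0.102]
contact_force: [0.1, 0.5, -0.0]
gripper_width: 0.001
```

```bash
python3 -c "
from h import *
to('nose',.196);chk('s6.png')"
```

```text
13.95 tcp [0.4882 0.1574 0.2786] F [ 0.1  0.5 -0. ] w 0.001 -> [0.488  0.1587 0.196 ] units [0.01 2.75 0.04]
[[0.959, -0.004, -0.283], [0.283, -0.001, 0.959], [-0.004, -1.0, 0.001]]
pad 87 [0.15049046 0.15401201 0.15656607]
nose 71 [0.18967623 0.19270289 0.19659638]
disc 11 [0.12717014 0.13079179 0.13424551]
grip 0
```

Call:
servo_tool:
  deltas: [0,0.9,0,0,0,0,0,0.9,0,0,0,0,0,0.8,0,0,0,0,0,0.2,0,0,0,0,0,0.2,0,0,0,0,0,0,0,0,0,0]

```text
time: 14.75
tool_pos: [0.4902, 0.1557, 0.1922]
tool_rot: [-0.7, 0.7, 0.1, -0.099]
contact_force: [-1.6, -2.1, 5.0]
gripper_width: -0.002
```

Call:
servo_tool:
  deltas: [0,0.2,0,0,0,0,0,0.15,0,0,0,0,0,0.1,0,0,0,0,0,0,0,0,0,0]

```text
time: 15.25
tool_pos: [0.489, 0.1566, 0.1765]
tool_rot: [0.7, -0.7, -0.1, 0.101]
contact_force: [-0.5, -0.5, -0.5]
gripper_width: 0.003
```

Call:
servo_tool:
  deltas: [0,0.1,0,0,0,0,0,0,0,0,0,0]

```text
time: 15.5
tool_pos: [0.4894, 0.1566, 0.176]
tool_rot: [-0.7, 0.7, 0.1, -0.1]
contact_force: [-4.9, -1.2, 7.9]
gripper_width: -0.003
```

Call:
servo_tool:
  deltas: [0,-0.5,0,0,0,0,0,-1,0,0,0,0,0,-1,0,0,0,0,0,-1,0,0,0,0,0,-1,0,0,0,0,-1,0,0,0,0,0,-1,0,0,0,0,0,-1,0,0,0,0,0,-1,0,0,0,0,0,-1,0,0,0,0,0,-1,0,0,0,0,0,0,0,0,0,0,0]

```text
time: 17.0
tool_pos: [0.3161, 0.1059, 0.3104]
tool_rot: [-0.7, 0.7, 0.101, -0.099]
contact_force: [1.0, 0.1, -0.5]
gripper_width: -0.004
```

```bash
python3 -c "
from h import *
to('nose',.196);chk('s7.png');grab('top','t7.png')"
```

```text
17.0 tcp [0.3161 0.1059 0.3104] F [ 1.   0.1 -0.5] w -0.004 -> [0.488  0.1587 0.196 ] units [5.98 3.83 0.09]
[[0.96, 0.004, -0.28], [0.28, 0.0, 0.96], [0.004, -1.0, -0.001]]
pad 85 [0.17560636 0.17718096 0.17874326]
nose 68 [0.17496136 0.17623772 0.17808313]
disc 61 [0.13104177 0.21000945 0.21150638]
grip 31 [0.10204363 0.10421181 0.1072433 ]
```

View pics/s7.png

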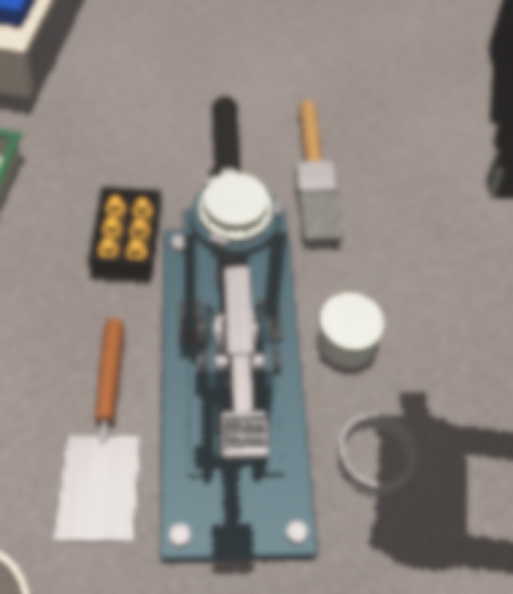

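The picture shows the pawl in with its pad level at (245,433), the disc down at (235,205), the lever flat, the bystanders in place and the arm clear. Handing in.

```bash
python3 -c "
from h import *
manip.job_done()"
```

```text
the job is handed in; nothing more can be done
```

I pressed the pawl off, pushed the lever down onto its rest, pressed the nose back into the teeth and handed the job in at about 17 s. All of it was done with the shut fingertips; nothing was gripped.

- **Pawl off:** I felt it snap over about 15 mm down. From depth, the pad was then 0.154 m and the nose 0.193 m above the bench, with the lever still up.
- **Lever down:** it met its stop with 25 N on the grip. The disc top was at 0.210 m, and the pawl was still off.
- **Final check, before hand-in:** the pad was at 0.177 m and the nose at 0.176 m, so the pawl is in. The disc was at 0.210 m, so the ram is home. The top of the grip was at about 0.104 m, against 0.106 m expected when level.
- **Surroundings:** the bystanders in the last side crop (spatula, weight box, tin, ring, brush) looked unmoved. The jug and tape dispenser were outside that crop and I didn't look at them again, but the arm never came near either. The arm was clear and touching nothing.

No check failed. The first pad estimate from depth was about 8 mm short of the given 183 mm spacing to the ram. I used the disc centre and the stated sizes instead, and the pad's edges then confirmed the position. One early check of the pawl was blocked by the arm, so I repeated it from a clear pose.

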